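# Third hand at the bonding fixture

### The job

Lift the silver chip carrier off the green pad by its blue rib, keep it level, and set it down gently on the dark bed of the clamping fixture, in front of the red sprung stop; then slide it flush against the stop, centred along it to within about a centimetre, and press with a steady 8 N or so, which sinks the stop about half of its travel, so that I can tighten the clamps. Keep that push up for at least two seconds and finish while still holding it there: do not let go or back off. Never ram the stop to the end of its travel, and leave the other things on the bench where they are.

Things in the scene. Friction and masses are not known exactly. Their poses are not given: they have to be found in the camera images.
- carrier: silver chip carrier, 0.25 to 0.5 kg: flat plate 90 (x) x 130 (y) x 12 mm with copper strips and black chips; in its middle an upright blue grip rib 14 (x) x 60 (y) mm, 32 mm above the plate (top 44 mm above the underside). Origin: centre of the underside, z up. Alike under a half turn. Starts flat on the green pad
- pad: green mat 160 (x) x 200 (y) x 4 mm, fixed to the bench, on which the carrier starts. Origin: centre of its underside, on the bench top
- fixture: clamping fixture, fixed; its place, yaw and side vary. Dark steel base 250 (x) x 220 (y) x 20 mm; its flat top, 20 mm above the bench, is the bed. Origin: centre of the underside; x points to the red stop, y along it, z up. Behind the stop, from x = +92 mm, a grey spring housing 28 x 190 mm, 26 mm above the bed. A yellow mark shows the centre line y = 0
- stop_face (a point): face of the red stop plate, which is 12 (x) x 140 (y) mm, its top 18 mm above the bed, sliding along the fixture's x. The point: middle of the lower edge of its front face (the face that the carrier is pressed on), at bed level; this lies 50 mm from the fixture's origin along the fixture's +x, plus the joint value
- stop (a joint): travel of the red stop in m, along the fixture's +x: 0 when free, 0.016 at the end of its travel (where it must never be driven). Its spring pushes back with 1 N per mm and no preload, so 8 N is 0.008
- spare_carrier: bystander, loose: carrier of the same sizes, but dark steel with a black rib, at the far side of the bench
- parts_tray: bystander, loose: black open tray with compartments, 120 x 180 x 30 mm, at the far side
- jar: bystander, loose: amber glass jar, 60 mm across, 75 mm tall, at the far side
- screwdriver: bystander, loose: screwdriver with a green handle lying at the far side
- magazine: bystander, loose: aluminium magazine box with copper strips inside, 100 x 160 x 120 mm, at the left side
- wipes_tub: bystander, loose: white tub with a blue cap, 90 mm across, 130 mm tall, at the right side
- stack_case: bystander, loose: closed grey plastic case 130 x 100 x 50 mm at the right side
- clamp_left (a point): top of the clamp post with black thumbscrew (25 mm across) at x = -20, y = +94 mm in the fixture's frame, 34 mm above the bed; its flat arm, 60 x 12 mm, lies along x from -75 to -15 mm; fixed
- clamp_right (a point): top of the clamp post with black thumbscrew (25 mm across) at x = -20, y = -94 mm in the fixture's frame, 34 mm above the bed; its flat arm, 60 x 12 mm, lies along x from -75 to -15 mm; fixed
Mind the look-alikes: they are no part of the job. What is shaped like the carrier but pink, purple or yellow is not meant.

How it is judged:
By the outcome, as a careful person would: the job done as asked, in the order asked, and still so for the second after the job is handed in, while the arm keeps its last pose, push and grip.
It also fails if it takes over 51 s, if anything falls off the work surface, if the arm or the gripper's body presses on something with over 40 N, if the wrist force passes 120 N, or if a joint passes its speed limit or range.

### The arm

A 6-joint arm with a two-finger parallel gripper is mounted at the origin on the work surface. World frame = base frame: x ahead of the robot, y to its left, z up, the work surface at z = 0. Lengths are in m, angles in rad, forces in N, time in s.
With the tool pointing down it reaches from about 0.3 to 0.875 m from the base axis. Payload 6.4 kg.
Tool frame: the origin (TCP) lies at the very end of the fingers, on their centre line; the grasp point (between the pads) lies 19 mm behind it; z points along the fingers, y is the direction in which the jaws open and shut (so a half turn about z gives the same grasp; the last joint's range is limited). The gripper opens to 85 mm and grips with 20 to 120 N. Pads are 22 mm wide; open, the fingers measure 114 mm over their backs; the gripper's body (76 mm by 85 mm) begins 54 mm behind the grasp point. The pads swing forward as they close: fully open they stand 13 mm farther back than shut.
Start: joints at [1.03, 0.181, 1.607, -0, 1.354, -0.206], TCP at [0.189, 0.543, 0.231] pointing down, gripper open.
Joint ranges: [-2.99, 2.99], [-0.89, 2.07], [0.3, 2.58], [-1.14, 4.28], [0, 2.63], [-3.12, 3.12]. Speed limits (rad/s): [2.57, 2.57, 3.01, 3.14, 3.14, 3.14].

### API

Orientations are given as a unit quaternion [w, x, y, z].
In Python, from bench import telemetry, imaging, ctrl gives the robot as it stands.
- The arm moves only by the shell command python3 -m pendant 'ROWS' [OPENING]. ROWS is JSON, a list that holds one entry, the list of rows, each a list of 6 numbers: the shift along the tool's x, y, z in units of 200 mm (1.0 is 200 mm), then the turn, a rotation vector about the tool's x, y, z in units of pi rad (1.0 is pi rad). In form: [[[tx, ty, tz, rx, ry, rz], ...]]. A call has 1 to 12 rows; each row shifts and turns the pose as measured when the row begins, along the tool's axes as they then stand; what a row does not reach is not made up. A row lasts 1/8 s, in which the tool goes at most 62.5 mm and 10.7 degrees, less where a joint would pass 70% of its speed; a pose out of reach is approached as far as the arm can. A call with a number of a shift or a turn outside -1 to 1 is refused whole. A call with a gripper value outside its range is refused whole. OPENING is the closure, from 0 (fully open) to 1 (shut), set as the call begins (- or left out, the last holds). The fingers move at their own pace and stop on an object; the grip force is fixed at half the most. Time passes only in rows, so rows that do not move let the fingers close. It gives the time, the measured TCP pose, the force and the opening at its end, in the units of the state.
- telemetry.get_obs(): the state, without advancing time (a new reading comes with each control period).
- imaging.camera(name): name is "side" or "top"; returns a dict with "pixels" (480x640x3 uint8, blue, green, red), "vfov" (degrees; the focal length in pixels is half the picture's height over the tangent of half this angle, whatever the lens; pixels are square), "cx", "cy" (the principal point, pixels), "distortion" ([k1, k2, p1, p2, k3] as OpenCV has them; the pictures are not rectified), "R" (3x3) and "t" (3): a world point X has camera coordinates R X + t. Camera axes: x right, y down, z forward; pixel columns grow to the right and rows downward; lengths in m; the calibration is good to about 2 mm. A picture is of the moment at which its call begins. There is no depth.
- ctrl.hand_in(): hands the job in, once; it reports no verdict.
The state is a dict: "time_s": time; "q": joint angles; "dq": joint speeds; "joint_efforts": joint torques, N m; "eef_pos": TCP position; "eef_rot": TCP orientation; "wrist_force": force on the tool from outside, world axes, zero at the start; "torque": the same for the moment, N m; "opening": opening from 0.0 (shut) to 1.0 (fully open).
Only numpy, scipy, OpenCV 4.12 (cv2) and the standard library are available. Lean on these libraries where they do the work, as an engineer would, in place of code of your own. Each camera call takes 0.05 s, during which the arm holds its last target.

## Working session

There is one attempt and no reset: what is moved stays moved. The work goes in short steps, Python scripts to look and compute and a shell command to move; the robot and the scene stay as the last step left them, time stands still between calls to the robot, and variables do not carry over. Pictures are saved under pics/ and viewed, and the job is handed in when it is done.

```bash
ls; mkdir -p pics; python3 - <<'E'
from bench import telemetry, imaging, ctrl
import cv2
o=telemetry.get_obs()
for k,v in o.items(): print(k,v)
for n in("side","top"):
    c=imaging.camera(n); cv2.imwrite(f"pics/{n}0.png",c["pixels"])
    print(n,{k:v for k,v in c.items() if k!="pixels"})
E
```

```text
pics
time_s 0.0
q [ 1.02970431e+00  1.81503885e-01  1.60801035e+00  6.28028962e-06
  1.35378397e+00 -2.06306510e-01]
dq [ 9.95586270e-04 -2.17542667e-04 -4.16301164e-04  1.71032486e-04
  2.15561883e-05  1.01383271e-03]
joint_efforts [ 2.31422218e-04 -4.44860101e+01 -3.51338446e+01 -9.04487160e-05
  9.03527340e-03 -1.64098094e-05]
eef_pos [0.18862393 0.54260407 0.2304039 ]
eef_rot [-3.14169446e-04  1.66612725e-01  9.86022045e-01 -7.92798694e-04]
wrist_force [ 0.26993429 -0.17051176 -0.68888623]
torque [ 0.03830123 -0.03422933 -0.0274352 ]
opening 1.003600448548928
side {'vfov': 42.77184873416993, 'cx': 330.16663271682745, 'cy': 240.13476148604593, 'distortion': array([-0.16524017,  0.        ,  0.        ,  0.        ,  0.        ]), 'R': array([[-0.9959734 , -0.08856273,  0.01391531],
       [-0.07511313,  0.7396347 , -0.6688038 ],
       [ 0.04893885, -0.66715602, -0.74330871]]), 't': array([0.49918457, 0.09869771, 1.60593262])}
top {'vfov': 43.91765280419483, 'cx': 315.70691973444826, 'cy': 245.65455124930622, 'distortion': array([-0.07116538,  0.        ,  0.        ,  0.        ,  0.        ]), 'R': array([[ 0.02790418, -0.99960986,  0.00122231],
       [-0.99577729, -0.02790414, -0.08745822],
       [ 0.08745821,  0.0012233 , -0.99616744]]), 't': array([-0.00672038,  0.53643968,  1.56034919])}
```

View pics/top0.png

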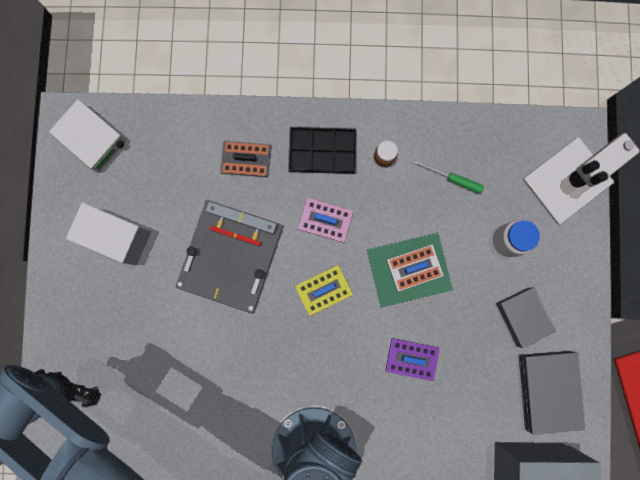

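View pics/side0.png

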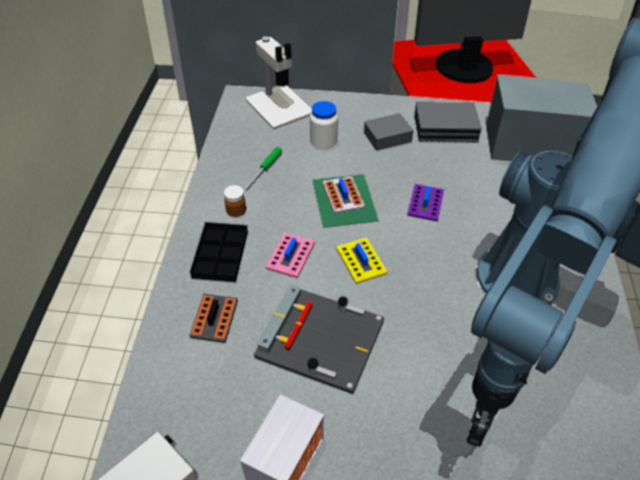

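The top view shows the silver carrier on the green pad at about (416,268). The fixture is at about (230,257), its red stop at (236,235), and pink, yellow and purple decoys sit between and around them. Next I enlarge the regions that matter.

```bash
python3 - <<'E'
import cv2,numpy as np
t=cv2.imread("pics/top0.png"); s=cv2.imread("pics/side0.png")
a=cv2.resize(t[195:315,170:290],(600,600),interpolation=cv2.INTER_CUBIC);cv2.imwrite("pics/tf.png",a)
a=cv2.resize(t[225:315,360:460],(800,720)[:2],interpolation=cv2.INTER_CUBIC);cv2.imwrite("pics/tc.png",cv2.resize(t[228:312,360:460],(700,588),interpolation=cv2.INTER_CUBIC))
cv2.imwrite("pics/sf.png",cv2.resize(s[280:400,245:395],(750,600),interpolation=cv2.INTER_CUBIC))
cv2.imwrite("pics/sc.png",cv2.resize(s[165:235,300:390],(720,560),interpolation=cv2.INTER_CUBIC))
E
```

```text
(no output)
```

View pics/tf.png

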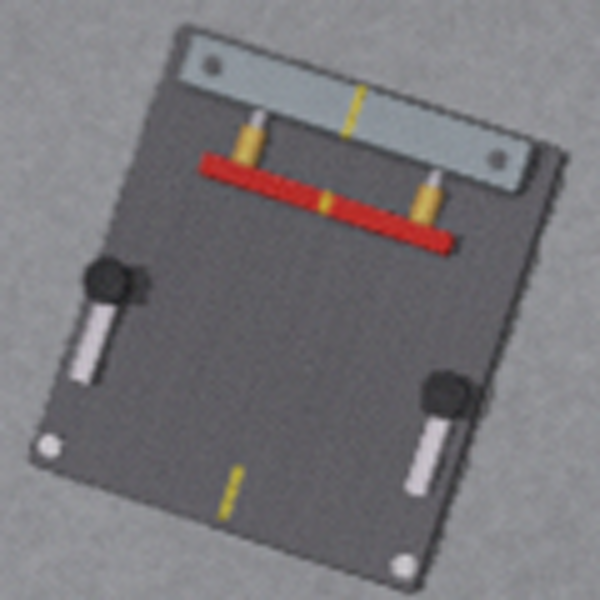

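View pics/tc.png

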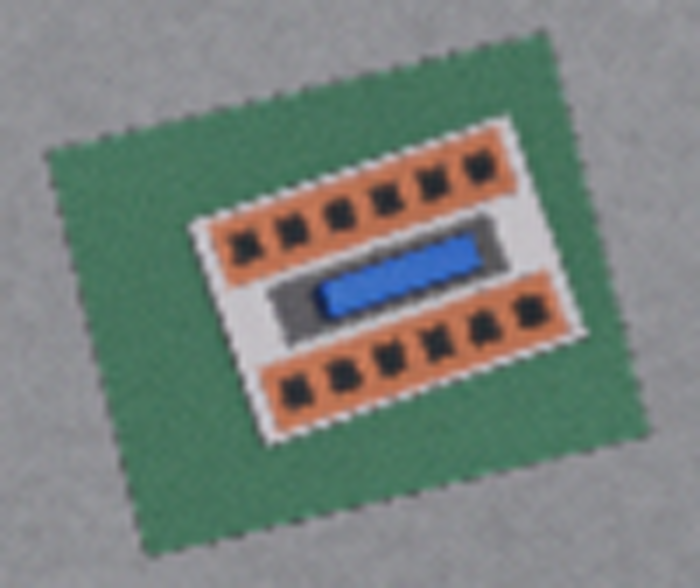

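View pics/sf.png

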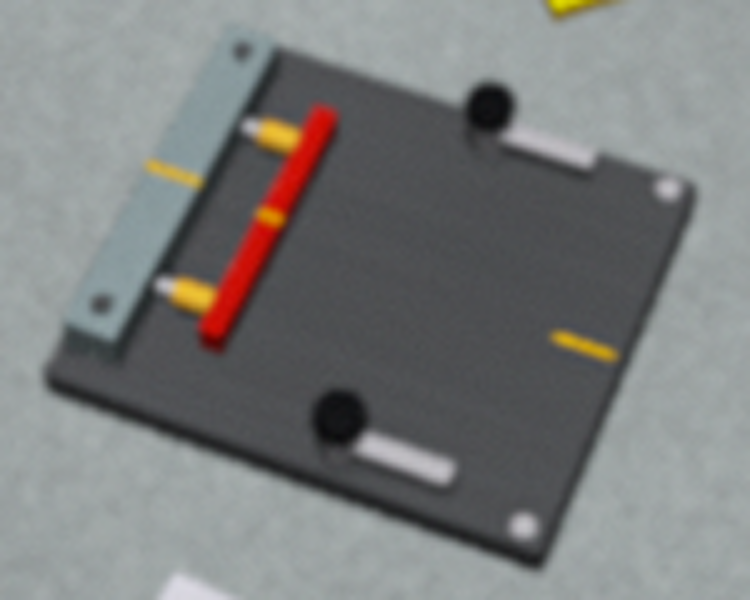

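View pics/sc.png

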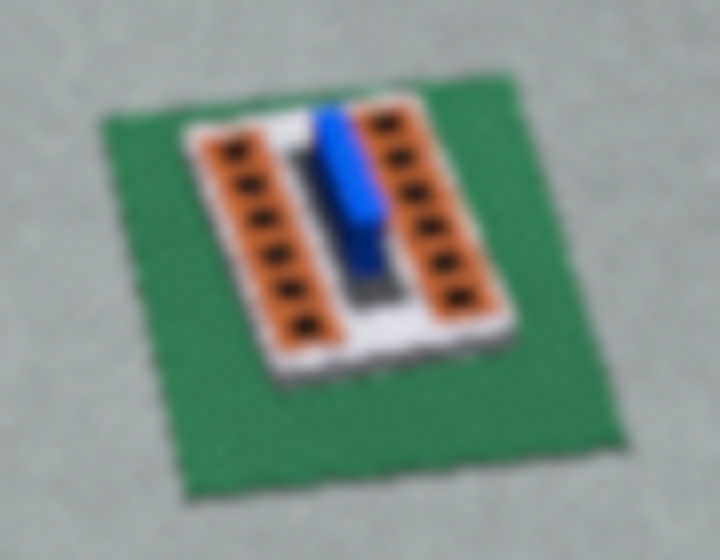

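```bash
cat > h.py <<'E'
import cv2,numpy as np,json
from scipy.optimize import least_squares
from bench import telemetry, imaging, ctrl
def proj(c,X):
    f=240/np.tan(np.radians(c["vfov"])/2)
    K=np.array([[f,0,c["cx"]],[0,f,c["cy"]],[0,0,1]])
    return cv2.projectPoints(np.asarray(X,float).reshape(-1,3),cv2.Rodrigues(np.array(c["R"]))[0],np.array(c["t"]),K,np.array(c["distortion"]))[0].reshape(-1,2)
def px(uv,s,off): return (np.array(uv)+.5)/s-.5+np.array(off)
def T(p,P,z=0):
    P=np.asarray(P,float);c,s=np.cos(p[2]),np.sin(p[2])
    return np.c_[p[0]+c*P[:,0]-s*P[:,1],p[1]+s*P[:,0]+c*P[:,1],P[:,2]+z]
def fit(obs,p0,z=0):
    # obs list of (cam,P(3),uv)
    def r(p): return np.concatenate([(proj(c,T(p,P,z))-uv).ravel() for c,P,uv in obs])
    s=least_squares(r,p0,loss="soft_l1")
    return s.x,[np.round(proj(c,T(s.x,P,z))-uv,1).tolist() for c,P,uv in obs]
E
cat > m.py <<'E'
from h import *
top=imaging.camera("top");side=imaging.camera("side")
pl=[[.045,.065,.012],[.045,-.065,.012],[-.045,-.065,.012],[-.045,.065,.012]]
rb=[[.007,.03,.044],[.007,-.03,.044],[-.007,-.03,.044],[-.007,.03,.044]]
tc=lambda a:px(a,7,(360,228)); sc=lambda a:px(a,8,(300,165));tf=lambda a:px(a,5,(170,195)); sf=lambda a:px(a,5,(245,280))
# side view: image left=+x, down=+y
ot=[(top,pl,tc([(190,222),(505,117),(588,330),(270,442)])),(top,rb,tc([(320,288),(475,235),(485,268),(332,318)]))]
os=[(side,pl,sc([(278,368),(185,130),(420,95),(518,325)])),(side,rb,sc([(357,225),(312,110),(340,103),(385,212)]))]
for n,o in(("t",ot),("s",os),("b",ot+os)):
    p,r=fit(o,[.5,-.2,.3],.004); print("carrier",n,p); 
print(r)
ho=[[.12,.095,.046],[.12,-.095,.046],[.092,-.095,.046],[.092,.095,.046]]
st=[[.05,.07,.038],[.062,.07,.038],[.062,-.07,.038],[.05,-.07,.038]]
po=[[-.02,.094,.054],[-.02,-.094,.054]]
ot=[(top,ho,tf([(190,38),(530,142),(518,192),(180,80)])),(top,st,tf([(200,172),(202,152),(453,233),(447,253)])),(top,po,tf([(106,280),(446,394)]))]
os=[(side,ho,sf([(68,325),(232,30),(278,48),(118,335)])),(side,po,sf([(340,412),(490,103)])),(side,[[-.125,-.11,.02],[-.125,.11,.02]],sf([(692,188),(540,560)]))]
for n,o in(("t",ot),("s",os),("b",ot+os)):
    p,r=fit(o,[.5,.2,-.3]); print("fixture",n,p); 
print(r)
E
python3 m.py
```

```text
carrier t [ 0.48591615 -0.25872155  0.35936294]
carrier s [ 0.48637806 -0.25646019  0.34729932]
carrier b [ 0.48614394 -0.25809426  0.35415164]
[[[-0.3, 0.0], [0.3, -0.5], [-0.3, 0.8], [-0.6, 0.6]], [[-0.0, -0.8], [-0.7, -0.5], [-0.3, -0.2], [0.0, 0.0]], [[-0.0, -0.1], [-0.0, -0.3], [-0.5, -1.0], [0.2, -0.3]], [[-0.1, -0.9], [-0.2, -0.3], [0.9, -0.2], [1.1, -0.1]]]
fixture t [ 0.50325027  0.23891392 -0.2860038 ]
fixture s [ 0.50342127  0.24300272 -0.29414467]
fixture b [ 0.50347604  0.24059855 -0.29353205]
[[[0.3, -1.5], [0.2, 0.2], [-0.8, 0.2], [-1.2, 0.1]], [[-1.0, -0.0], [0.1, -0.3], [-0.2, 0.1], [-0.5, 0.4]], [[-0.8, 0.0], [-0.9, -0.0]], [[-1.5, -1.0], [-0.5, -1.9], [0.6, -2.0], [-0.6, 1.0]], [[0.0, -0.3], [0.3, -0.7]], [[1.8, -1.2], [0.7, -0.9]]]
```

The fits agree between the two cameras to within about 2–4 mm, and the sizes match those given:
- **Carrier:** (0.486, -0.258), yaw 0.354
- **Fixture:** (0.5035, 0.2406), yaw -0.2935

Next I write the move helper, then turn the tool.

```bash
cat > go.py <<'E'
# usage: go.py x y z yaw_of_tool_y   -> remaining shift (units of 200mm in tool axes) and turn (units pi)
import sys,numpy as np
from scipy.spatial.transform import Rotation as R
from bench import telemetry
o=telemetry.get_obs();x,y,z,a=map(float,sys.argv[1:5])
q=o["eef_rot"];Rc=R.from_quat([q[1],q[2],q[3],q[0]])
M=np.array([[np.sin(a),np.cos(a),0],[-np.cos(a),np.sin(a),0],[0,0,-1]])
if abs(np.linalg.det(M)-1)>1e-6: M[:,0]*=-1
Rt=R.from_matrix(M)
d=np.array([x,y,z])-o["eef_pos"]
print("t",o["time_s"],"pos",np.round(o["eef_pos"],4),"F",np.round(o["wrist_force"],1),"tq",np.round(o["torque"],2),"open",round(o["opening"],3),"q",np.round(o["q"],2))
print("shift/200mm now-axes",np.round(Rc.inv().apply(d)/.2,4)," target-axes",np.round(Rt.inv().apply(d)/.2,4)," turn/pi",np.round((Rc.inv()*Rt).as_rotvec()/np.pi,4))
E
python3 go.py .486 -.258 .12 .354
python3 -m pendant '[[[0,0,0,0,0,0.05],[0,0,0,0,0,0.05],[0,0,0,0,0,0.05],[0,0,0,0,0,0.05],[0,0,0,0,0,0.05]]]' 0
python3 go.py .486 -.258 .12 .354
```

```text
t 0.2 pos [0.1887 0.5428 0.2308] F [ 0.2 -0.1  0.5] tq [ 0.04 -0.03  0.04] open 1.001 q [ 1.03  0.18  1.61  0.    1.35 -0.21]
shift/200mm now-axes [-2.7194 -3.293   0.5565]  target-axes [-4.271   0.0061  0.5538]  turn/pi [-3.000e-04  1.000e-04  2.808e-01]
time_s: 0.82
eef_pos: [0.1883, 0.542, 0.2293]
eef_rot: [0.0, 0.542, 0.841, -0.002]
wrist_force: [-1.0, 0.5, 0.1]
opening: 1.002
t 0.825 pos [0.1883 0.542  0.2293] F [-1.   0.5  0.1] tq [0.02 0.01 0.03] open 1.002 q [ 1.03  0.18  1.61 -0.    1.35  0.6 ]
shift/200mm now-axes [-4.2565 -0.2951  0.5567]  target-axes [-4.268   0.0097  0.5464]  turn/pi [-0.001   0.0007  0.0229]
```

```bash

python3 -m pendant '[[[0,0,0,0,0,0.023],[-0.25,0,0,0,0,0],[-0.25,0,0,0,0,0],[-0.25,0,0,0,0,0],[-0.25,0,0,0,0,0],[-0.25,0,0,0,0,0],[-0.25,0,0,0,0,0],[-0.25,0,0,0,0,0],[-0.25,0,0,0,0,0],[-0.25,0,0,0,0,0],[-0.25,0,0,0,0,0],[-0.25,0,0,0,0,0]]]' 0
python3 go.py .486 -.258 .12 .354
```

```text
time_s: 2.33
eef_pos: [0.381, 0.0123, 0.2305]
eef_rot: [0.002, 0.57, 0.821, -0.001]
wrist_force: [0.3, 0.2, 0.0]
opening: 0.999
t 2.325 pos [0.381  0.0123 0.2305] F [0.3 0.2 0. ] tq [ 0.05 -0.02  0.03] open 0.999 q [-0.28 -0.29  2.06 -0.    1.37 -0.64]
shift/200mm now-axes [-1.4469  0.0191  0.5596]  target-axes [-1.4496  0.0239  0.5525]  turn/pi [0.0005 0.0016 0.0009]
```

```bash

python3 -m pendant '[[[-0.25,0,0.05,0,0,0],[-0.25,0,0.1,0,0,0],[-0.25,0,0.1,0,0,0],[-0.25,0,0.1,0,0,0],[-0.25,0,0.1,0,0,0],[-0.2,0.02,0.1,0,0.001,0.001]]]' 0
python3 go.py .486 -.258 .12 .354
```

```text
time_s: 3.08
eef_pos: [0.49, -0.2707, 0.1218]
eef_rot: [0.005, 0.573, 0.819, 0.001]
wrist_force: [0.8, 0.4, 0.3]
opening: 1.0
t 3.075 pos [ 0.49   -0.2707  0.1218] F [0.8 0.4 0.3] tq [ 0.09 -0.01 -0.01] open 1.0 q [-0.72  0.26  1.74  0.    1.12 -1.07]
shift/200mm now-axes [0.0666 0.0028 0.0085]  target-axes [0.0665 0.0031 0.0089]  turn/pi [ 0.0023  0.0022 -0.0013]
```

```bash

python3 -m pendant '[[[0.06,0,0.05,0.002,0.002,-0.001],[0,0,0.1,0,0,0],[0,0,0.1,0,0,0],[0,0,0,0,0,0]]]' 0
python3 go.py .486 -.258 .019 .354
python3 - <<'E'
from h import *
for n in("side","top"):
    c=imaging.camera(n)["pixels"]
    a=c[150:250,290:410] if n=="side" else c[215:315,355:475]
    cv2.imwrite(f"pics/{n}1.png",cv2.resize(a,(720,600),interpolation=cv2.INTER_CUBIC))
E
```

```text
time_s: 3.58
eef_pos: [0.4842, -0.2589, 0.0673]
eef_rot: [-0.003, 0.573, 0.82, 0.001]
wrist_force: [0.3, -0.1, -0.4]
opening: 1.003
t 3.575 pos [ 0.4842 -0.2589  0.0673] F [ 0.3 -0.1 -0.4] tq [0.01 0.06 0.01] open 1.003 q [-0.71  0.33  1.79  0.    1.03 -1.06]
shift/200mm now-axes [-2.000e-04  1.060e-02  2.413e-01]  target-axes [0.001  0.0101 0.2413]  turn/pi [-0.0007 -0.0016 -0.0011]
```

View pics/side1.png

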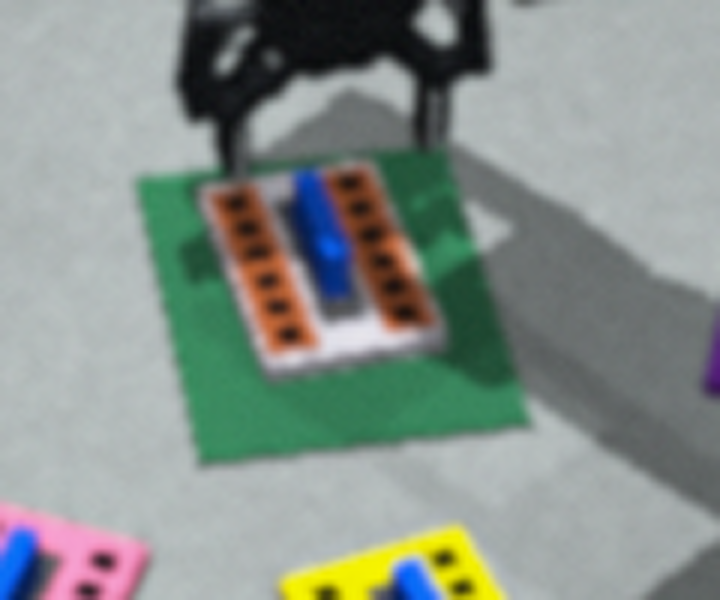

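View pics/top1.png

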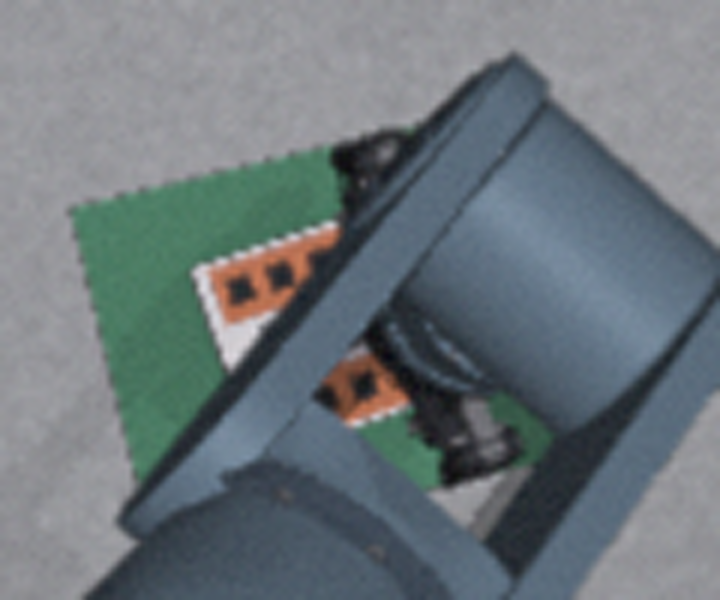

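The side view shows open fingers at about (329,178) and (362,175) straddling the blue rib at (344,187). They are clear of the plate. The top view is mostly hidden by the wrist. I descend now.

```bash

python3 -m pendant '[[[0,0.01,0.06,0,-0.001,-0.001],[0,0,0.06,0,0,0],[0,0,0.06,0,0,0],[0,0,0.04,0,0,0],[0,0,0,0,0,0]]]' 0
python3 go.py .486 -.258 .019 .354
```

```text
time_s: 4.3
eef_pos: [0.4886, -0.2597, 0.024]
eef_rot: [0.002, 0.571, 0.821, -0.001]
wrist_force: [0.1, -0.1, 0.1]
opening: 1.0
t 4.3 pos [ 0.4886 -0.2597  0.024 ] F [ 0.1 -0.1  0.1] tq [ 0.02  0.03 -0.  ] open 1.0 q [-0.7   0.41  1.79 -0.    0.94 -1.06]
shift/200mm now-axes [ 0.0124 -0.0092  0.025 ]  target-axes [ 0.0122 -0.0092  0.0251]  turn/pi [0.0004 0.0013 0.0002]
```

```bash

python3 -m pendant '[[[0.01,-0.01,0.02,0,0.001,0],[0,0,0,0,0,0]]]' 0
python3 go.py .486 -.258 .019 .354
python3 -m pendant '[[[0,0,0,0,0,0],[0,0,0,0,0,0],[0,0,0,0,0,0],[0,0,0,0,0,0],[0,0,0,0,0,0],[0,0,0,0,0,0],[0,0,0,0,0,0],[0,0,0,0,0,0]]]' 1
python3 go.py .486 -.258 .019 .354
```

```text
time_s: 4.55
eef_pos: [0.4859, -0.2585, 0.0199]
eef_rot: [0.001, 0.571, 0.821, 0.0]
wrist_force: [-0.3, 0.2, 0.3]
opening: 1.002
t 4.55 pos [ 0.4859 -0.2585  0.0199] F [-0.3  0.2  0.3] tq [ 0.06 -0.    0.  ] open 1.002 q [-0.71  0.41  1.8   0.    0.93 -1.06]
shift/200mm now-axes [0.0024 0.0014 0.0043]  target-axes [0.0024 0.0014 0.0043]  turn/pi [0.0004 0.0003 0.0002]
time_s: 5.55
eef_pos: [0.4868, -0.2592, 0.021]
eef_rot: [0.002, 0.571, 0.821, 0.0]
wrist_force: [0.0, 0.8, 0.5]
opening: 0.152
t 5.55 pos [ 0.4868 -0.2592  0.021 ] F [0.  0.8 0.5] tq [-0.03  0.07 -0.  ] open 0.152 q [-0.71  0.41  1.8   0.    0.93 -1.06]
shift/200mm now-axes [ 0.0072 -0.0015  0.0101]  target-axes [ 0.0072 -0.0015  0.0101]  turn/pi [0.0008 0.0009 0.0001]
```

Closure stopped at about 13 mm, close to the rib's 14 mm. I lift gently.

```bash

python3 -m pendant '[[[0,0,-0.02,0,0,0],[0,0,-0.05,0,0,0],[0,0,-0.08,0,0,0],[0,0,-0.1,0,0,0],[0,0,-0.1,0,0,0],[0,0,-0.1,0,0,0],[0,0,-0.1,0,0,0],[0,0,-0.05,0,0,0],[0,0,0,0,0,0]]]' 1
python3 go.py .486 -.258 .13 .354
python3 - <<'E'
from h import *
c=imaging.camera("side")["pixels"]
cv2.imwrite("pics/side2.png",cv2.resize(c[110:230,280:420],(700,600),interpolation=cv2.INTER_CUBIC))
E
```

```text
time_s: 6.68
eef_pos: [0.4859, -0.2585, 0.1502]
eef_rot: [0.003, 0.571, 0.821, 0.0]
wrist_force: [0.3, 0.7, -2.3]
opening: 0.152
t 6.675 pos [ 0.4859 -0.2585  0.1502] F [ 0.3  0.7 -2.3] tq [ 0.02  0.05 -0.01] open 0.152 q [-0.71  0.21  1.75  0.    1.18 -1.06]
shift/200mm now-axes [0.0024 0.0011 0.101 ]  target-axes [0.002  0.0014 0.101 ]  turn/pi [0.001  0.0013 0.0002]
```

View pics/side2.png

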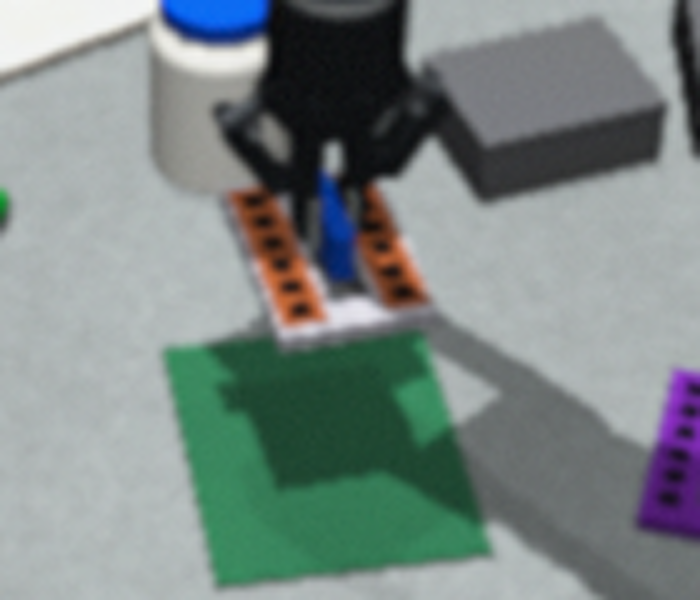

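The side view shows the carrier level and clear of the pad: plate at about (345,160), its shadow on the pad. Wrist force is about -2.3 N, which fits its weight. Next I go over the fixture, to about 17 mm in front of the stop.

```bash

python3 -m pendant '[[[0,0,0,0.001,0.001,0.03],[0,0,0,0,0,0.035],[0,0,0,0,0,0.035],[0,0,0,0,0,0.035],[0,0,0,0,0,0.035],[0,0,0,0,0,0.035],[0,0,0,0,0,0]]]' 1
python3 go.py .492 .2441 .15 -.2935
```

```text
time_s: 7.6
eef_pos: [0.4813, -0.2548, 0.1415]
eef_rot: [-0.007, 0.808, 0.59, -0.002]
wrist_force: [-0.5, -0.0, -2.4]
opening: 0.155
t 7.6 pos [ 0.4813 -0.2548  0.1415] F [-0.5 -0.  -2.4] tq [ 0.02 -0.07  0.02] open 0.155 q [-0.7   0.22  1.75 -0.    1.18 -0.4 ]
shift/200mm now-axes [ 2.3926 -0.7093 -0.0193]  target-axes [ 2.4035 -0.6703 -0.0424]  turn/pi [-0.0044 -0.0018 -0.0051]
```

```bash

python3 -m pendant '[[[0.08,-0.02,-0.02,-0.004,-0.002,-0.005],[0.15,-0.05,0,0,0,0],[0.2,-0.06,0,0,0,0],[0.2,-0.06,0,0,0,0],[0.2,-0.06,0,0,0,0],[0.2,-0.06,0,0,0,0],[0.2,-0.06,0,0,0,0],[0.2,-0.06,0,0,0,0],[0.2,-0.06,0,0,0,0],[0.2,-0.06,0,0,0,0],[0.2,-0.06,0,0,0,0],[0.2,-0.06,0,0,0,0]]]' 1
python3 go.py .492 .2441 .15 -.2935
```

```text
time_s: 9.1
eef_pos: [0.4695, 0.2322, 0.146]
eef_rot: [-0.0, 0.795, 0.607, 0.001]
wrist_force: [0.1, -0.0, -2.8]
opening: 0.152
t 9.1 pos [0.4695 0.2322 0.146 ] F [ 0.1 -0.  -2.8] tq [ 0.01 -0.04 -0.04] open 0.152 q [0.23 0.16 1.81 0.   1.16 0.5 ]
shift/200mm now-axes [ 0.0868  0.093  -0.0197]  target-axes [ 0.0894  0.0905 -0.0201]  turn/pi [ 0.0004 -0.0009  0.0089]
```

```bash

python3 -m pendant '[[[0.07,0.08,0.05,0,-0.001,0.008],[0,0,0.05,0,0,0],[0,0,0.05,0,0,0],[0,0,0.03,0,0,0],[0,0,0,0,0,0],[0,0,0,0,0,0]]]' 1
python3 go.py .492 .2441 .10 -.2935
python3 - <<'E'
from h import *
for n in("side","top"):
    c=imaging.camera(n)["pixels"]
    a=c[250:400,220:400] if n=="side" else c[180:330,150:330]
    cv2.imwrite(f"pics/{n}3.png",cv2.resize(a,(720,600),interpolation=cv2.INTER_CUBIC))
E
```

```text
time_s: 9.85
eef_pos: [0.484, 0.2448, 0.1081]
eef_rot: [-0.0, 0.799, 0.602, -0.001]
wrist_force: [0.3, -0.1, -2.8]
opening: 0.145
t 9.85 pos [0.484  0.2448 0.1081] F [ 0.3 -0.1 -2.8] tq [ 0.04 -0.   -0.02] open 0.145 q [0.25 0.26 1.79 0.   1.1  0.53]
shift/200mm now-axes [0.0077 0.0396 0.0403]  target-axes [0.0082 0.0394 0.0403]  turn/pi [-0.0004  0.0002  0.0044]
```

View pics/side3.png

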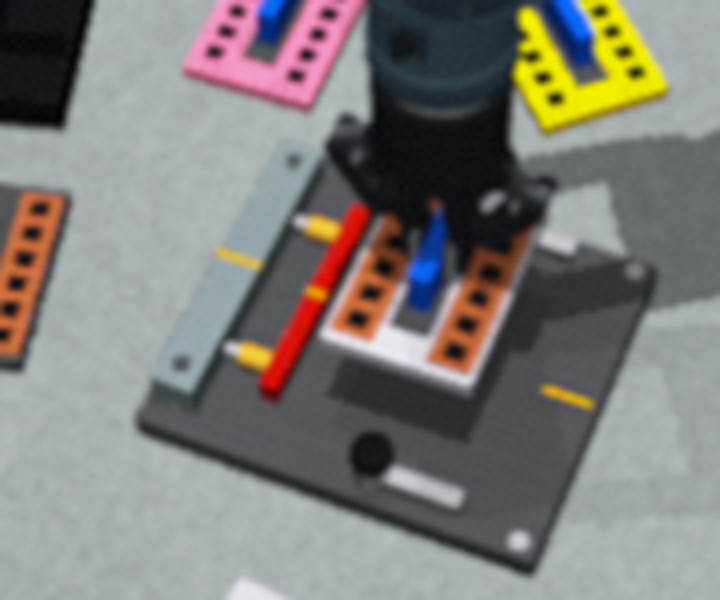

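View pics/top3.png

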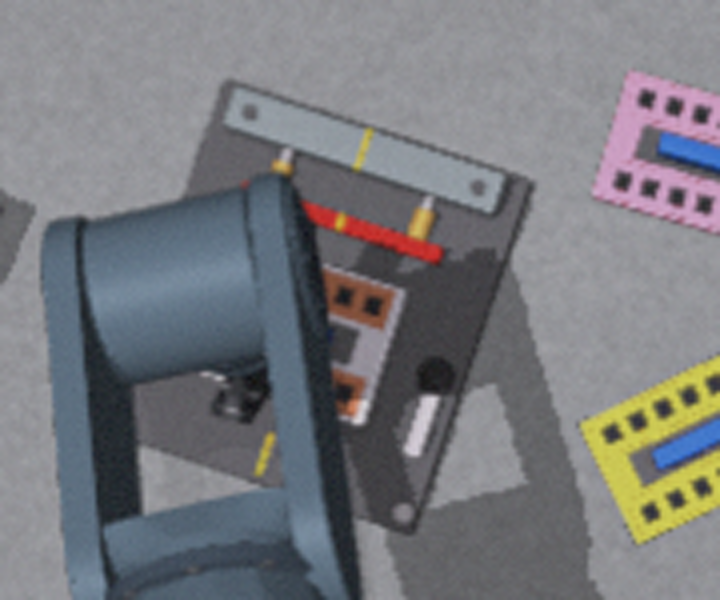

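Both views show the carrier level over the bed, between the clamps. Side: plate edge (302,337), red stop (299,325). Top: plate right end (248,265). It is clear of the stop, so I lower it.

```bash

python3 -m pendant '[[[0.01,0.03,0.06,0,0,0.004],[0,0,0.06,0,0,0],[0,0,0.06,0,0,0],[0,0,0.06,0,0,0],[0,0,0.04,0,0,0],[0,0,0,0,0,0],[0,0,0,0,0,0]]]' 1
python3 go.py .492 .2441 .038 -.2935
```

```text
time_s: 10.82
eef_pos: [0.4906, 0.245, 0.0475]
eef_rot: [-0.0, 0.803, 0.596, -0.001]
wrist_force: [-0.2, 0.3, -2.6]
opening: 0.153
t 10.825 pos [0.4906 0.245  0.0475] F [-0.2  0.3 -2.6] tq [ 0.03 -0.02 -0.06] open 0.153 q [0.25 0.36 1.8  0.   0.98 0.54]
shift/200mm now-axes [-0.0022  0.008   0.0477]  target-axes [-0.0023  0.0079  0.0477]  turn/pi [-0.0006  0.0003  0.    ]
```

```bash

python3 -m pendant '[[[0,0.005,0.015,0,0,0],[0,0,0.01,0,0,0],[0,0,0.01,0,0,0],[0,0,0,0,0,0]]]' 1
python3 go.py .492 .2441 .038 -.2935
python3 -m pendant '[[[0,0,0.008,0,0,0],[0,0,0,0,0,0]]]' 1
python3 go.py .492 .2441 .038 -.2935
```

```text
time_s: 11.32
eef_pos: [0.4926, 0.245, 0.0413]
eef_rot: [0.0, 0.803, 0.596, 0.0]
wrist_force: [-0.3, 0.6, -3.3]
opening: 0.156
t 11.325 pos [0.4926 0.245  0.0413] F [-0.3  0.6 -3.3] tq [-0.03 -0.05  0.03] open 0.156 q [ 0.25  0.38  1.79 -0.    0.97  0.54]
shift/200mm now-axes [-0.0049 -0.0014  0.0164]  target-axes [-0.0049 -0.0014  0.0164]  turn/pi [ 0.0001 -0.      0.0001]
time_s: 11.58
eef_pos: [0.4926, 0.245, 0.0397]
eef_rot: [0.0, 0.803, 0.596, 0.0]
wrist_force: [-0.0, -0.6, -3.0]
opening: 0.154
t 11.575 pos [0.4926 0.245  0.0397] F [-0.  -0.6 -3. ] tq [-0.03 -0.   -0.01] open 0.154 q [ 0.25  0.38  1.79 -0.    0.97  0.54]
shift/200mm now-axes [-0.0052 -0.0018  0.0084]  target-axes [-0.0052 -0.0018  0.0084]  turn/pi [ 0.0001 -0.0001  0.0001]
```

```bash

python3 -m pendant '[[[0,0,0.006,0,0,0],[0,0,0,0,0,0]]]' 1
python3 -m pendant '[[[0,0,0.006,0,0,0],[0,0,0,0,0,0]]]' 1
```

```text
time_s: 11.82
eef_pos: [0.4926, 0.245, 0.0384]
eef_rot: [0.0, 0.803, 0.596, 0.0]
wrist_force: [-0.7, 0.0, -3.1]
opening: 0.154
time_s: 12.08
eef_pos: [0.4928, 0.245, 0.0373]
eef_rot: [0.0, 0.803, 0.596, 0.0]
wrist_force: [0.4, -0.5, -2.6]
opening: 0.15
```

```bash
python3 go.py .492 .2441 .038 -.2935
python3 - <<'E'
from h import *
for n in("side","top"):
    c=imaging.camera(n)["pixels"]
    a=c[280:400,245:395] if n=="side" else c[195:315,170:320]
    cv2.imwrite(f"pics/{n}4.png",cv2.resize(a,(750,600),interpolation=cv2.INTER_CUBIC))
E
```

```text
t 12.075 pos [0.4928 0.245  0.0373] F [ 0.4 -0.5 -2.6] tq [-0.03  0.    0.  ] open 0.15 q [ 0.25  0.38  1.8  -0.    0.96  0.54]
shift/200mm now-axes [-0.0056 -0.0024 -0.0037]  target-axes [-0.0056 -0.0024 -0.0037]  turn/pi [ 0.0002 -0.0001  0.0001]
```

View pics/side4.png

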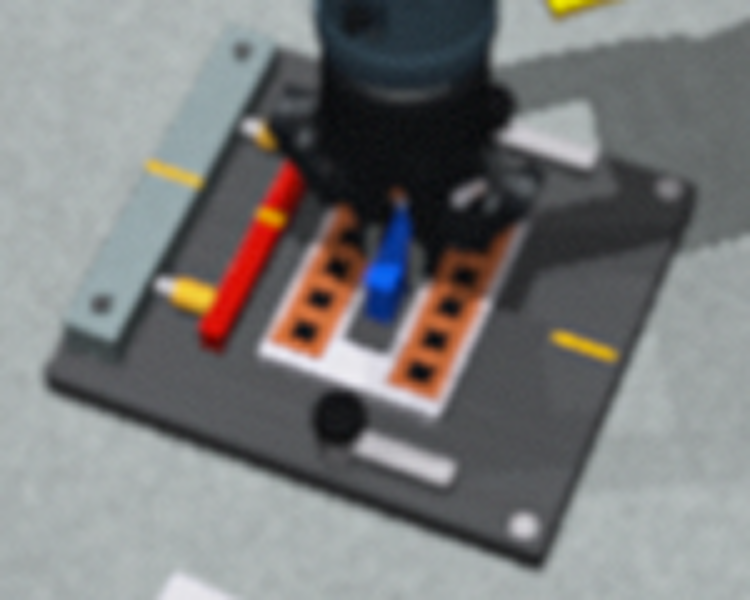

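View pics/top4.png

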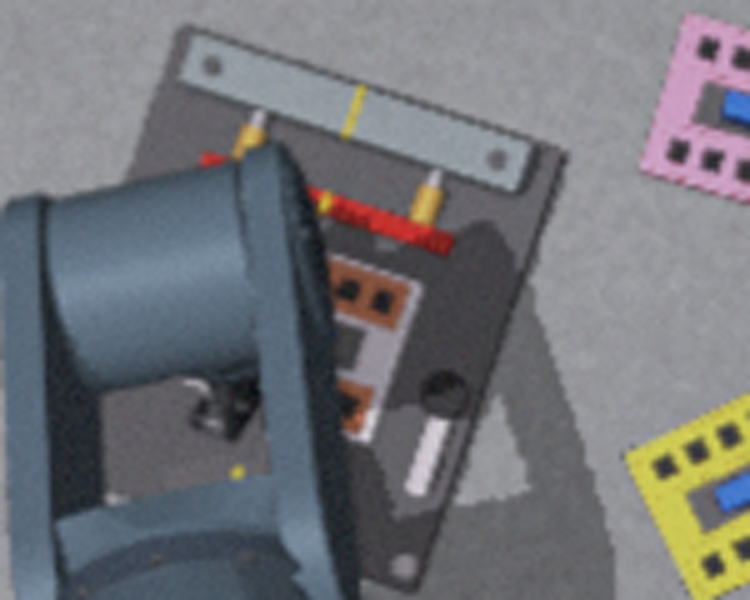

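The side view shows the carrier level at the bed, with its front left corner at about (297,350) and a gap to the stop's left end at (288,348). The top view shows about 20 mm of gap and an end offset of only a few mm. I refine the stop's yaw from the red mask before sliding.

```bash
cat > yaw.py <<'E'
from h import *
from scipy.optimize import brentq
def backproj(c,uv,z):
    f=240/np.tan(np.radians(c["vfov"])/2);K=np.array([[f,0,c["cx"]],[0,f,c["cy"]],[0,0,1]])
    n=cv2.undistortPoints(np.asarray(uv,float).reshape(-1,1,2),K,np.array(c["distortion"])).reshape(-1,2)
    R=np.array(c["R"]);t=np.array(c["t"]);C=-R.T@t;d=np.c_[n,np.ones(len(n))]@R
    return C+d*((z-C[2])/d[:,2])[:,None]
if __name__=="__main__":
  for n in("top","side"):
    c=imaging.camera(n);im=cv2.imread(f"pics/{n}0.png").astype(float)
    red=np.clip(im[...,2]-np.maximum(im[...,1],im[...,0])-40,0,None)
    m=np.zeros_like(red)
    if n=="top": m[215:255,205:270]=1
    else: m[295:360,270:330]=1
    red*=m; b,g,r=im[...,0],im[...,1],im[...,2]
    red[(g>0.6*r)]=0
    v,u=np.nonzero(red>30);w=red[v,u]
    P=backproj(c,np.c_[u,v],.036)[:,:2];mu=np.average(P,axis=0,weights=w)
    ev,V=np.linalg.eigh(np.cov(P.T,aweights=w));d=V[:,1];d*=np.sign(d[1])
    print(n,"red centre",mu,"yaw",np.arctan2(-d[0],d[1]),"len",np.sqrt(12*ev[1]),"wid",np.sqrt(12*ev[0]))
    yaw=np.arctan2(-d[0],d[1]);print(" origin est",mu-.056*np.array([np.cos(yaw),np.sin(yaw)]))
E
python3 yaw.py
```

```text
top red centre [0.55693675 0.22291723] yaw -0.29283675793885616 len 0.14197863888698936 wid 0.010749238884839704
 origin est [0.50332074 0.23908272]
side red centre [0.55811158 0.22680158] yaw -0.29098616917237946 len 0.14308719141256293 wid 0.012486181547757847
 origin est [0.50446574 0.24286781]
```

Yaw is -0.292 in both cameras, and the red bar's length of about 142 mm is as it should be. The tool yaw already matches. I touch down now.

```bash

python3 -m pendant '[[[0,0,0.006,0,0,0],[0,0,0,0,0,0]]]' 1
python3 -m pendant '[[[0,0,0.005,0,0,0],[0,0,0,0,0,0]]]' 1
```

```text
time_s: 12.52
eef_pos: [0.493, 0.2451, 0.0373]
eef_rot: [0.0, 0.803, 0.596, 0.0]
wrist_force: [-0.3, -0.4, -2.0]
opening: 0.149
time_s: 12.78
eef_pos: [0.4932, 0.2452, 0.0371]
eef_rot: [0.0, 0.803, 0.596, 0.0]
wrist_force: [-0.2, -0.0, -1.6]
opening: 0.148
```

```bash

python3 -m pendant '[[[0,0,0.01,0,0,0],[0,0,0,0,0,0]]]' 1
python3 -m pendant '[[[0,0,0.01,0,0,0],[0,0,0,0,0,0]]]' 1; python3 go.py .492 .2441 .037 -.2925
python3 - <<'E'
from bench import telemetry
import numpy as np
print(telemetry.get_obs()["eef_rot"])
E
```

```text
time_s: 13.02
eef_pos: [0.4935, 0.2453, 0.0373]
eef_rot: [0.0, 0.803, 0.597, 0.0]
wrist_force: [-0.3, 0.8, -4.0]
opening: 0.143
time_s: 13.28
eef_pos: [0.4938, 0.2455, 0.0372]
eef_rot: [0.001, 0.803, 0.597, 0.0]
wrist_force: [-0.4, -1.0, -3.1]
opening: 0.15
t 13.275 pos [0.4938 0.2455 0.0372] F [-0.4 -1.  -3.1] tq [-0.09  0.05 -0.04] open 0.15 q [ 0.25  0.38  1.79 -0.    0.96  0.54]
shift/200mm now-axes [-0.0091 -0.0067  0.0008]  target-axes [-0.0091 -0.0067  0.0008]  turn/pi [0.0004 0.     0.0001]
[5.44817928e-04 8.02529344e-01 5.96612274e-01 3.86958308e-04]
```

```bash

python3 -m pendant '[[[0,0,0.02,0,0,0]]]' 1
python3 -m pendant '[[[0,0,0,0,0,0]]]' 1
python3 -m pendant '[[[0,0,0.02,0,0,0],[0,0,0.02,0,0,0]]]' 1

```

```text
time_s: 13.4
eef_pos: [0.494, 0.2455, 0.0369]
eef_rot: [0.001, 0.802, 0.597, -0.0]
wrist_force: [-27.4, -8.5, 65.1]
opening: 0.151
time_s: 13.52
eef_pos: [0.4945, 0.2457, 0.0376]
eef_rot: [0.001, 0.802, 0.597, 0.0]
wrist_force: [-0.4, 0.4, -2.7]
opening: 0.154
time_s: 13.78
eef_pos: [0.495, 0.2458, 0.0369]
eef_rot: [0.001, 0.802, 0.597, -0.001]
wrist_force: [-22.7, -8.6, 51.5]
opening: 0.154
```

The bed is stiff: contact is at TCP z of about 0.0372, and a zero row relaxes the force. From here I use only tiny downward biases. I slide towards the stop (tool +y) in 2 mm rows.

```bash

python3 -m pendant '[[[0,0,0,0,0,0],[-0.004,0.01,0.001,0,0,0],[-0.004,0.01,0.001,0,0,0],[0,0.01,0.001,0,0,0],[0,0.01,0.001,0,0,0]]]' 1
python3 go.py .5039 .2410 .037 -.2925
```

```text
time_s: 14.4
eef_pos: [0.5002, 0.2441, 0.0371]
eef_rot: [-0.002, 0.802, 0.597, -0.002]
wrist_force: [-8.5, 1.7, 14.1]
opening: 0.149
t 14.4 pos [0.5002 0.2441 0.0371] F [-8.5  1.7 14.1] tq [ 0.01  1.05 -0.04] open 0.149 q [0.24 0.4  1.77 0.   0.97 0.53]
shift/200mm now-axes [-0.0095  0.0219  0.0002]  target-axes [-0.0095  0.0219  0.0003]  turn/pi [-0.0017  0.0004  0.0008]
```

```bash

python3 -m pendant '[[[0,0,0,-0.0015,0.0005,0.0008],[0,0.01,0,0,0,0]]]' 1
python3 -m pendant '[[[0,0.01,0,0,0,0],[0,0.01,0,0,0,0]]]' 1
python3 go.py .5039 .2410 .037 -.2925
```

```text
time_s: 14.65
eef_pos: [0.5018, 0.2438, 0.037]
eef_rot: [-0.001, 0.803, 0.597, -0.001]
wrist_force: [-5.9, 0.9, 10.4]
opening: 0.153
time_s: 14.9
eef_pos: [0.5045, 0.2434, 0.0371]
eef_rot: [-0.002, 0.802, 0.597, -0.002]
wrist_force: [-8.7, 1.1, 10.6]
opening: 0.149
t 14.9 pos [0.5045 0.2434 0.0371] F [-8.7  1.1 10.6] tq [ 0.01  0.97 -0.12] open 0.149 q [0.24 0.4  1.77 0.   0.98 0.53]
shift/200mm now-axes [-0.0123  0.0007  0.0006]  target-axes [-0.0123  0.0007  0.0006]  turn/pi [-0.0018  0.0001  0.0002]
```

```bash

python3 -m pendant '[[[-0.003,0.008,-0.002,-0.0018,0,0],[-0.003,0.008,-0.002,0,0,0],[0,0,0,0,0,0]]]' 1
python3 go.py .5039 .2410 .037 -.2925
python3 - <<'E'
from h import *
for n in("side","top"):
    c=imaging.camera(n)["pixels"]
    a=c[280:400,245:395] if n=="side" else c[195:315,170:320]
    cv2.imwrite(f"pics/{n}5.png",cv2.resize(a,(750,600),interpolation=cv2.INTER_CUBIC))
E
```

```text
time_s: 15.28
eef_pos: [0.5072, 0.2415, 0.037]
eef_rot: [-0.0, 0.802, 0.597, -0.0]
wrist_force: [-2.9, -0.3, 5.5]
opening: 0.152
t 15.275 pos [0.5072 0.2415 0.037 ] F [-2.9 -0.3  5.5] tq [-0.2   0.39  0.02] open 0.152 q [0.23 0.4  1.76 0.   0.97 0.52]
shift/200mm now-axes [-0.0072 -0.0152  0.    ]  target-axes [-0.0072 -0.0152  0.    ]  turn/pi [-0.0003  0.0001  0.0002]
```

View pics/side5.png

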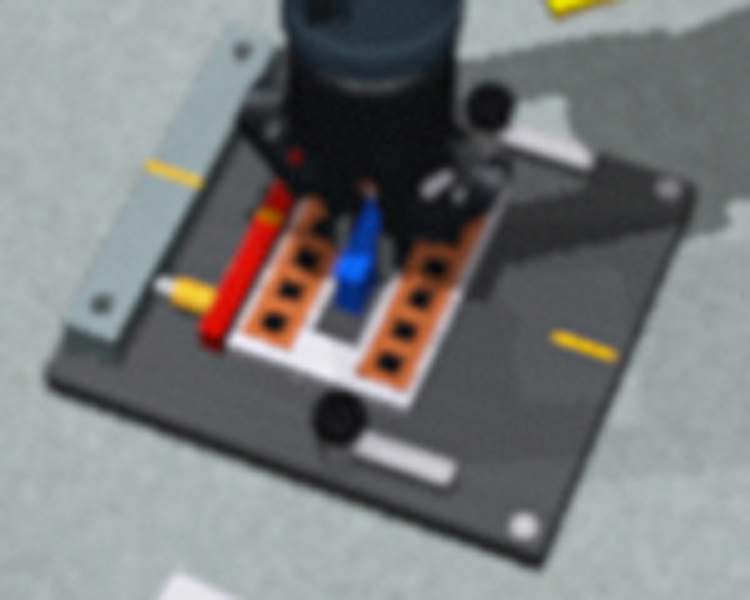

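View pics/top5.png

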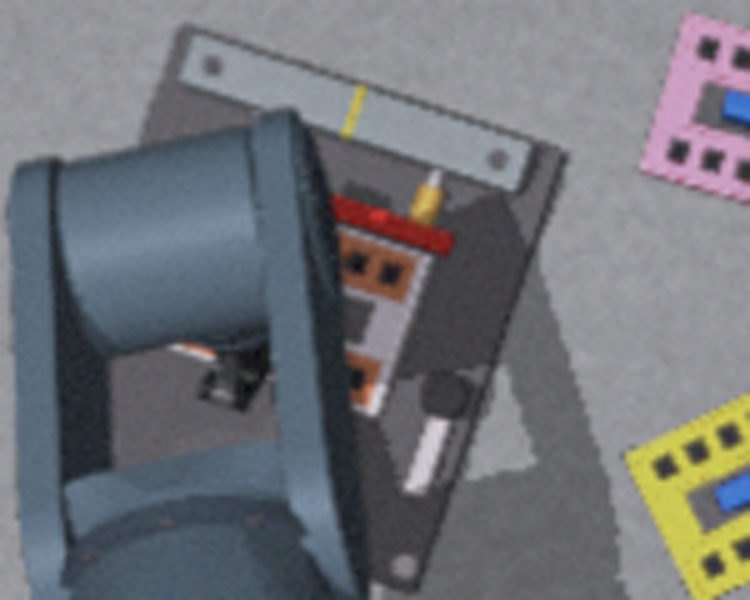

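The top view shows the carrier's front right corner at about (256,246), just short of the red bar. The side view shows a thin dark gap at the left end, near (290,346). About 2 mm remains, so I go on in 1 mm steps and ease the downforce.

```bash

python3 -m pendant '[[[-0.002,0.005,-0.002,0,0,0],[-0.002,0.005,-0.001,0,0,0]]]' 1
python3 go.py .5039 .2410 .037 -.2925
python3 -m pendant '[[[0,0.005,-0.001,0,0,0],[0,0.005,-0.001,0,0,0]]]' 1
python3 go.py .5039 .2410 .037 -.2925
```

```text
time_s: 15.62
eef_pos: [0.5088, 0.24, 0.037]
eef_rot: [-0.0, 0.802, 0.597, -0.0]
wrist_force: [-1.4, 2.4, 2.1]
opening: 0.153
t 15.625 pos [0.5088 0.24   0.037 ] F [-1.4  2.4  2.1] tq [ 0.12  0.23 -0.03] open 0.153 q [0.23 0.41 1.76 0.   0.97 0.52]
shift/200mm now-axes [-0.0023 -0.0249  0.0003]  target-axes [-0.0023 -0.0249  0.0002]  turn/pi [-0.0004  0.0001  0.0001]
time_s: 15.88
eef_pos: [0.5103, 0.2394, 0.0371]
eef_rot: [-0.001, 0.803, 0.597, -0.001]
wrist_force: [-3.7, 1.0, 1.8]
opening: 0.148
t 15.875 pos [0.5103 0.2394 0.0371] F [-3.7  1.   1.8] tq [ 0.21  0.49 -0.02] open 0.148 q [0.23 0.41 1.76 0.   0.98 0.52]
shift/200mm now-axes [-0.0013 -0.0328  0.0007]  target-axes [-0.0013 -0.0328  0.0006]  turn/pi [-0.0008  0.0002  0.0001]
```

```bash

python3 -m pendant '[[[0,0.005,-0.001,-0.0008,0,0],[0,0.005,-0.002,0,0,0]]]' 1
python3 go.py .5039 .2410 .037 -.2925
python3 -m pendant '[[[0,0.005,-0.001,0,0,0],[0,0.005,-0.001,0,0,0]]]' 1
python3 go.py .5039 .2410 .037 -.2925
```

```text
time_s: 16.12
eef_pos: [0.5113, 0.2389, 0.0371]
eef_rot: [-0.0, 0.803, 0.597, -0.001]
wrist_force: [-3.5, 1.9, -0.2]
opening: 0.148
t 16.125 pos [0.5113 0.2389 0.0371] F [-3.5  1.9 -0.2] tq [ 0.31  0.47 -0.05] open 0.148 q [ 0.23  0.41  1.76 -0.    0.98  0.52]
shift/200mm now-axes [-0.0005 -0.0386  0.0006]  target-axes [-0.0005 -0.0386  0.0006]  turn/pi [-0.0006  0.0004  0.0001]
time_s: 16.38
eef_pos: [0.5124, 0.2385, 0.0372]
eef_rot: [-0.001, 0.802, 0.597, -0.002]
wrist_force: [-4.9, 2.7, 2.1]
opening: 0.152
t 16.375 pos [0.5124 0.2385 0.0372] F [-4.9  2.7  2.1] tq [ 0.33  0.68 -0.01] open 0.152 q [0.23 0.41 1.75 0.   0.98 0.52]
shift/200mm now-axes [-0.0004 -0.044   0.0011]  target-axes [-0.0004 -0.044   0.0009]  turn/pi [-0.0012  0.0005  0.0001]
```

```bash
cat > stop.py <<'E'
from h import *
p=[.5039,.2410,-.2925]
def prof(c,im,y0,y1,z=.038):
    xs=np.arange(.03,.09,.00025);ys=np.arange(y0,y1,.002)
    X=np.array([[x,y,z] for x in xs for y in ys])
    uv=proj(c,T(p,X)).astype(np.float32)
    im=im.astype(np.float32)
    s=cv2.remap(im,uv[:,0].reshape(len(xs),-1),uv[:,1].reshape(len(xs),-1),cv2.INTER_LINEAR)
    red=(s[...,2]-np.maximum(s[...,1],s[...,0]))
    red=red.mean(1); return xs,red
def edges(xs,r):
    m=r.max();i=r.argmax();h=m/2
    b=i+np.argmax(r[i:]<h); f=i-np.argmax(r[i::-1]<h)
    return xs[f]*1e3,xs[b]*1e3,m
import sys
R={"top":[(-.066,-.045),(-.04,-.02)],"side":[(.045,.066),(.015,.04)]}
for n in R:
    c=imaging.camera(n); im0=cv2.imread(f"pics/{n}0.png")
    for a,b in R[n]:
        print(n,a,b,"init f/b",np.round(edges(*prof(c,im0,a,b)),1),"now",np.round(edges(*prof(c,c["pixels"],a,b)),1))
    if len(sys.argv)>1:
        q=c["pixels"];q=q[280:400,245:395] if n=="side" else q[195:315,170:320]
        cv2.imwrite(f"pics/{n}{sys.argv[1]}.png",cv2.resize(q,(750,600),interpolation=cv2.INTER_CUBIC))
E
python3 stop.py 6
```

```text
top -0.066 -0.045 init f/b [ 49.8  61.8 139.8] now [53.5 65.  95.6]
top -0.04 -0.02 init f/b [ 49.8  61.8 139.2] now [53.5 65.3 97.6]
side 0.045 0.066 init f/b [ 48.8  62.3 187. ] now [ 53.5  65.5 202.3]
side 0.015 0.04 init f/b [ 48.5  62.  188. ] now [ 53.5  65.3 200. ]
```

View pics/top6.png

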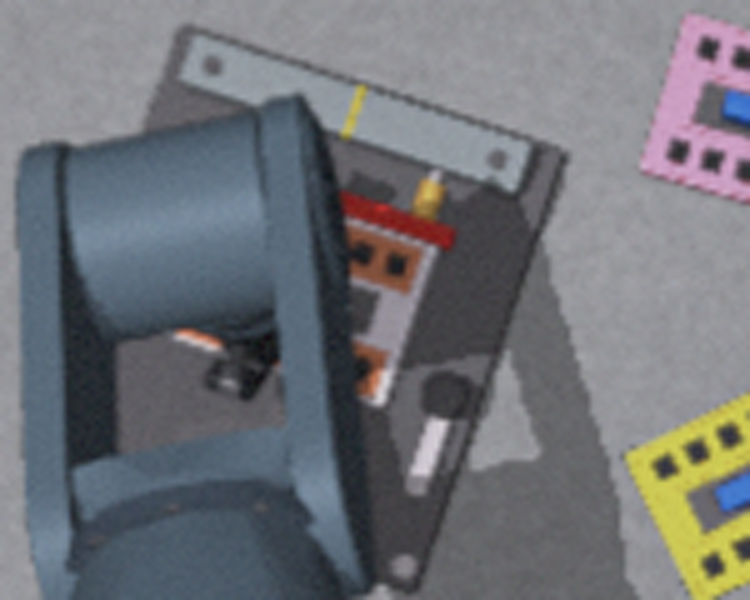

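View pics/side6.png

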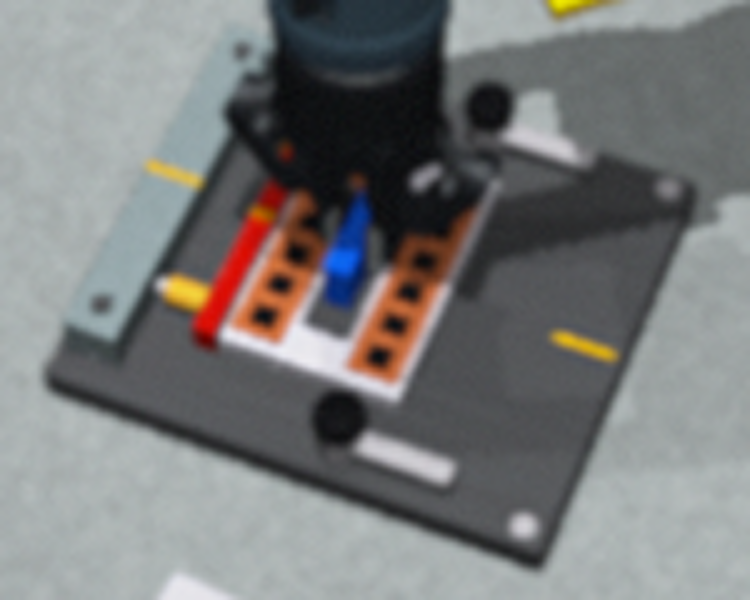

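The stop has moved about 3.3 mm at both ends, and the plate is flush along it: red bar meets silver edge from (238,236) to (260,243) in the top view. I need about 4.7 mm more.

```bash

python3 -m pendant '[[[0,0.006,-0.001,-0.0012,0,0],[0,0.006,-0.001,0,0,0],[0,0.006,-0.001,0,0,0],[0,0.006,-0.001,0,0,0]]]' 1
python3 go.py .5039 .2410 .037 -.2925
```

```text
time_s: 16.98
eef_pos: [0.5135, 0.2382, 0.0373]
eef_rot: [-0.002, 0.802, 0.597, -0.003]
wrist_force: [-7.0, 2.4, 3.0]
opening: 0.151
t 16.975 pos [0.5135 0.2382 0.0373] F [-7.   2.4  3. ] tq [ 0.46  0.94 -0.02] open 0.151 q [0.22 0.42 1.75 0.   0.99 0.52]
shift/200mm now-axes [-0.0002 -0.0501  0.0019]  target-axes [-0.0002 -0.0502  0.0015]  turn/pi [-0.0023  0.0009  0.0002]
```

```bash

python3 -m pendant '[[[0,0.01,-0.001,-0.003,0.001,0],[0,0.01,-0.001,-0.002,0,0],[0,0.01,-0.001,-0.002,0,0]]]' 1
python3 go.py .5039 .2410 .037 -.2925
```

```text
time_s: 17.35
eef_pos: [0.5145, 0.2379, 0.037]
eef_rot: [0.002, 0.802, 0.597, 0.001]
wrist_force: [-8.2, 4.5, 5.4]
opening: 0.155
t 17.35 pos [0.5145 0.2379 0.037 ] F [-8.2  4.5  5.4] tq [0.73 1.82 0.02] open 0.155 q [ 0.23  0.41  1.75 -0.    0.97  0.52]
shift/200mm now-axes [-0.0003 -0.0553 -0.0001]  target-axes [-0.0003 -0.0553  0.0002]  turn/pi [0.0016 0.0004 0.0002]
```

```bash

python3 -m pendant '[[[0,0.012,-0.003,0.001,0,0],[0,0.012,-0.003,-0.0005,0,0],[0,0.012,-0.002,-0.0005,0,0]]]' 1
python3 go.py .5039 .2410 .037 -.2925; python3 stop.py
```

```text
time_s: 17.73
eef_pos: [0.516, 0.2374, 0.0373]
eef_rot: [-0.002, 0.802, 0.597, -0.003]
wrist_force: [-10.1, 4.1, 5.9]
opening: 0.152
t 17.725 pos [0.516  0.2374 0.0373] F [-10.1   4.1   5.9] tq [ 0.67  1.44 -0.08] open 0.152 q [0.22 0.42 1.74 0.   0.99 0.51]
shift/200mm now-axes [-0.0001 -0.0629  0.0016]  target-axes [-0.0002 -0.0629  0.0013]  turn/pi [-0.0019  0.0009  0.0003]
top -0.066 -0.045 init f/b [ 49.8  61.8 139.8] now [57.3 68.8 95.8]
top -0.04 -0.02 init f/b [ 49.8  61.8 139.2] now [57.3 68.8 94.5]
side 0.045 0.066 init f/b [ 48.8  62.3 187. ] now [ 57.3  69.  202.5]
side 0.015 0.04 init f/b [ 48.5  62.  188. ] now [ 57.   69.3 199.9]
```

The stop has sunk about 7 mm, and the two cameras agree. I add about 0.9 mm, then find the holding feed.

```bash

python3 -m pendant '[[[0,0.012,-0.002,-0.002,0.0005,0],[0,0.008,-0.002,-0.0005,0,0],[0,0.007,-0.002,-0.0005,0,0]]]' 1
python3 go.py .5039 .2410 .037 -.2925; python3 stop.py
```

```text
time_s: 18.2
eef_pos: [0.5164, 0.2373, 0.0373]
eef_rot: [-0.002, 0.802, 0.597, -0.003]
wrist_force: [-6.7, 3.3, 2.8]
opening: 0.152
t 18.2 pos [0.5164 0.2373 0.0373] F [-6.7  3.3  2.8] tq [ 0.54  0.97 -0.06] open 0.152 q [0.22 0.42 1.74 0.   0.99 0.51]
shift/200mm now-axes [-0.0002 -0.0651  0.0018]  target-axes [-0.0002 -0.0651  0.0014]  turn/pi [-0.0019  0.0009  0.0004]
top -0.066 -0.045 init f/b [ 49.8  61.8 139.8] now [57.8 69.3 95.4]
top -0.04 -0.02 init f/b [ 49.8  61.8 139.2] now [57.8 69.5 95.2]
side 0.045 0.066 init f/b [ 48.8  62.3 187. ] now [ 57.5  69.5 203.1]
side 0.015 0.04 init f/b [ 48.5  62.  188. ] now [ 57.5  69.5 200.5]
```

```bash

python3 -m pendant '[[[0,0.009,-0.001,-0.001,0.0005,0],[0,0.008,-0.001,-0.001,0,0],[0,0.008,-0.001,-0.0005,0,0],[0,0.008,-0.001,-0.0005,0,0]]]' 1
python3 go.py .5039 .2410 .037 -.2925; python3 stop.py
```

```text
time_s: 18.8
eef_pos: [0.5164, 0.2372, 0.0374]
eef_rot: [-0.003, 0.802, 0.597, -0.004]
wrist_force: [-8.4, 3.3, 4.8]
opening: 0.15
t 18.8 pos [0.5164 0.2372 0.0374] F [-8.4  3.3  4.8] tq [ 0.59  1.21 -0.08] open 0.15 q [0.22 0.42 1.74 0.   0.99 0.51]
shift/200mm now-axes [ 0.0001 -0.0653  0.0024]  target-axes [ 0.     -0.0653  0.0018]  turn/pi [-0.003   0.0012  0.0004]
top -0.066 -0.045 init f/b [ 49.8  61.8 139.8] now [57.8 69.3 96.7]
top -0.04 -0.02 init f/b [ 49.8  61.8 139.2] now [57.8 69.3 95.7]
side 0.045 0.066 init f/b [ 48.8  62.3 187. ] now [ 57.5  69.5 203. ]
side 0.015 0.04 init f/b [ 48.5  62.  188. ] now [ 57.5  69.5 199.9]
```

```bash

python3 -m pendant '[[[0,0.01,-0.001,-0.003,0.001,0],[0,0.01,-0.001,-0.0015,0,0],[0,0.009,-0.001,-0.0015,0,0],[0,0.009,-0.001,-0.0015,0,0]]]' 1
python3 go.py .5039 .2410 .037 -.2925; python3 stop.py
```

```text
time_s: 19.4
eef_pos: [0.5164, 0.2373, 0.037]
eef_rot: [0.001, 0.802, 0.597, -0.001]
wrist_force: [-9.9, 3.0, 6.1]
opening: 0.151
t 19.4 pos [0.5164 0.2373 0.037 ] F [-9.9  3.   6.1] tq [ 0.63  1.32 -0.18] open 0.151 q [ 0.22  0.42  1.75 -0.    0.98  0.52]
shift/200mm now-axes [-0.0001 -0.0655  0.0002]  target-axes [-0.0002 -0.0655  0.0002]  turn/pi [-0.      0.0009  0.0005]
top -0.066 -0.045 init f/b [ 49.8  61.8 139.8] now [57.8 69.8 95.8]
top -0.04 -0.02 init f/b [ 49.8  61.8 139.2] now [58.  69.5 99.8]
side 0.045 0.066 init f/b [ 48.8  62.3 187. ] now [ 57.5  69.5 202.4]
side 0.015 0.04 init f/b [ 48.5  62.  188. ] now [ 57.5  69.5 200.1]
```

The stop is at about 7.8 mm and the tool is level. I hold the push for more than 2 s.

```bash

python3 -m pendant '[[[0,0.01,-0.001,-0.001,0.0005,0],[0,0.009,-0.001,-0.001,0,0],[0,0.009,-0.001,-0.001,0,0],[0,0.009,-0.001,-0.001,0,0],[0,0.009,-0.001,-0.001,0,0],[0,0.009,-0.001,-0.001,0,0],[0,0.009,-0.001,-0.001,0,0],[0,0.009,-0.001,-0.001,0,0]]]' 1
python3 go.py .5039 .2410 .037 -.2925; python3 stop.py
```

```text
time_s: 20.5
eef_pos: [0.5165, 0.2372, 0.0371]
eef_rot: [0.001, 0.802, 0.597, -0.003]
wrist_force: [-9.5, 3.3, 5.9]
opening: 0.151
t 20.5 pos [0.5165 0.2372 0.0371] F [-9.5  3.3  5.9] tq [ 0.73  1.25 -0.12] open 0.151 q [ 0.22  0.42  1.74 -0.    0.99  0.52]
shift/200mm now-axes [ 0.0001 -0.0656  0.0008]  target-axes [ 0.     -0.0656  0.0006]  turn/pi [-0.0009  0.0019  0.0005]
top -0.066 -0.045 init f/b [ 49.8  61.8 139.8] now [57.8 69.8 95.4]
top -0.04 -0.02 init f/b [ 49.8  61.8 139.2] now [58.  69.8 95.5]
side 0.045 0.066 init f/b [ 48.8  62.3 187. ] now [ 57.5  69.8 202.6]
side 0.015 0.04 init f/b [ 48.5  62.  188. ] now [ 57.8  69.5 200.2]
```

```bash

python3 -m pendant '[[[0,0.009,-0.001,-0.001,0.0008,0],[0,0.009,-0.001,-0.001,0.0005,0],[0,0.009,-0.001,-0.001,0,0],[0,0.009,-0.001,-0.001,0,0],[0,0.009,-0.001,-0.001,0,0],[0,0.009,-0.001,-0.001,0,0],[0,0.009,-0.001,-0.001,0,0],[0,0.009,-0.001,-0.001,0,0]]]' 1
python3 go.py .5039 .2410 .037 -.2925
python3 -m pendant '[[[0,0.009,-0.001,-0.001,0.0005,0],[0,0.009,-0.001,-0.001,0.0005,0],[0,0.009,-0.001,-0.001,0,0],[0,0.009,-0.001,-0.001,0,0],[0,0.009,-0.001,-0.001,0,0],[0,0.009,-0.001,-0.001,0,0],[0,0.009,-0.001,-0.001,0,0],[0,0.009,-0.001,-0.001,0,0]]]' 1
python3 go.py .5039 .2410 .037 -.2925; python3 stop.py 9
```

```text
time_s: 21.6
eef_pos: [0.5165, 0.2372, 0.0372]
eef_rot: [-0.0, 0.802, 0.597, -0.004]
wrist_force: [-9.0, 3.5, 5.8]
opening: 0.148
t 21.6 pos [0.5165 0.2372 0.0372] F [-9.   3.5  5.8] tq [ 0.72  1.29 -0.11] open 0.148 q [ 0.22  0.42  1.74 -0.    0.99  0.52]
shift/200mm now-axes [ 0.0001 -0.0658  0.0014]  target-axes [ 0.     -0.0658  0.0011]  turn/pi [-0.0017  0.002   0.0005]
time_s: 22.6
eef_pos: [0.5165, 0.2372, 0.0373]
eef_rot: [-0.001, 0.802, 0.597, -0.005]
wrist_force: [-8.8, 3.6, 5.1]
opening: 0.148
t 22.6 pos [0.5165 0.2372 0.0373] F [-8.8  3.6  5.1] tq [ 0.74  1.28 -0.02] open 0.148 q [ 0.22  0.42  1.74 -0.    0.99  0.52]
shift/200mm now-axes [ 0.0003 -0.0659  0.0021]  target-axes [ 0.0001 -0.0659  0.0016]  turn/pi [-0.0025  0.0023  0.0005]
top -0.066 -0.045 init f/b [ 49.8  61.8 139.8] now [57.8 69.8 95.1]
top -0.04 -0.02 init f/b [ 49.8  61.8 139.2] now [58.  69.5 96.1]
side 0.045 0.066 init f/b [ 48.8  62.3 187. ] now [ 57.8  69.8 202.7]
side 0.015 0.04 init f/b [ 48.5  62.  188. ] now [ 57.8  69.5 199.9]
```

View pics/side9.png

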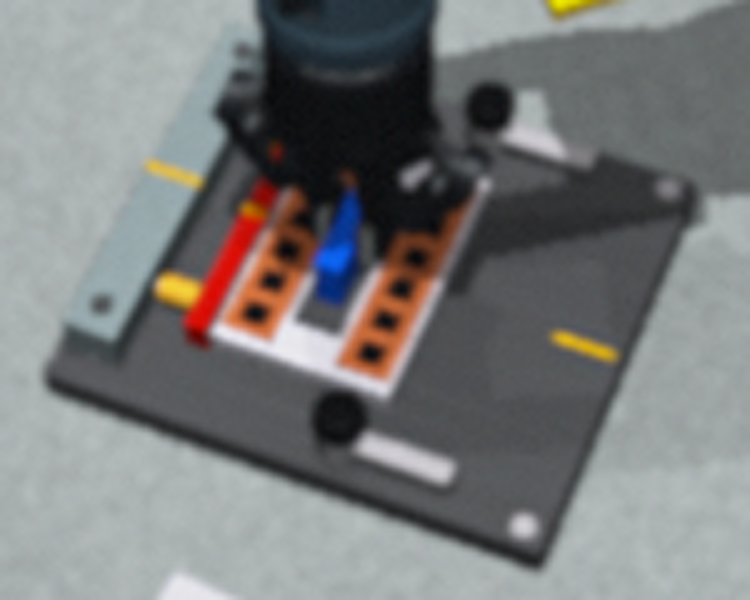

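View pics/top9.png

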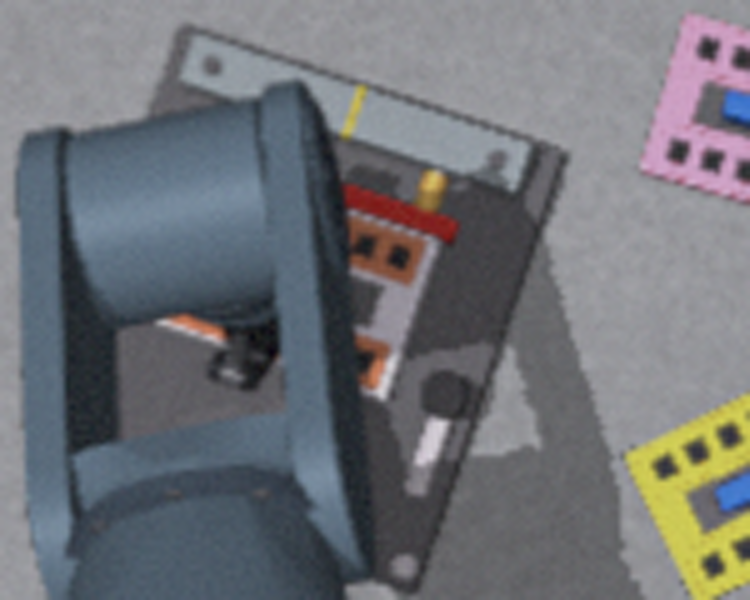

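Both views show the plate flush on the red bar. Side: bar end (284,347), plate corner (288,345). Top: bar end (261,242), plate corner (258,243). I trim the small tool tilt while holding, then make a last check.

```bash

python3 -m pendant '[[[0,0.009,-0.001,-0.002,0.001,0],[0,0.009,-0.001,-0.0015,0.001,0],[0,0.009,-0.001,-0.0015,0.001,0],[0,0.009,-0.001,-0.0012,0.0005,0],[0,0.009,-0.001,-0.0012,0.0005,0],[0,0.009,-0.001,-0.0012,0.0005,0],[0,0.009,-0.001,-0.0012,0.0005,0],[0,0.009,-0.001,-0.0012,0.0005,0]]]' 1
python3 go.py .5039 .2410 .037 -.2925; python3 stop.py 10; python3 go.py .5039 .2410 .037 -.2925
```

```text
time_s: 23.7
eef_pos: [0.5165, 0.2374, 0.0371]
eef_rot: [-0.002, 0.802, 0.597, 0.002]
wrist_force: [-8.4, 4.4, 5.3]
opening: 0.15
t 23.7 pos [0.5165 0.2374 0.0371] F [-8.4  4.4  5.3] tq [ 0.33  1.42 -0.13] open 0.15 q [0.22 0.41 1.75 0.01 0.98 0.51]
shift/200mm now-axes [-0.0006 -0.0655  0.0003]  target-axes [-0.0008 -0.0655  0.0003]  turn/pi [-0.0002 -0.0017  0.0007]
top -0.066 -0.045 init f/b [ 49.8  61.8 139.8] now [58.  69.8 96.5]
top -0.04 -0.02 init f/b [ 49.8  61.8 139.2] now [ 58.   69.5 102.6]
side 0.045 0.066 init f/b [ 48.8  62.3 187. ] now [ 57.5  69.5 202.8]
side 0.015 0.04 init f/b [ 48.5  62.  188. ] now [ 57.8  69.5 200.7]
t 23.8 pos [0.5165 0.2374 0.0371] F [-7.9  5.1  4.7] tq [ 0.27  1.38 -0.11] open 0.149 q [0.22 0.41 1.75 0.01 0.98 0.51]
shift/200mm now-axes [-0.0007 -0.0654  0.0003]  target-axes [-0.0009 -0.0654  0.0003]  turn/pi [-0.0002 -0.0017  0.0008]
```

```bash
python3 - <<'E'
from bench import ctrl
print(ctrl.hand_in())
E
```

```text
the job is handed in; nothing more can be done
None
```

The carrier is flush against the red stop and the arm is still pushing, with the job handed in at about 24 s. I lifted it off the green pad by its blue rib, carried it level, set it on the bed in front of the stop and slid it home.

**Last checks**
- **Stop travel:** both cameras put it at about 7.2–8.0 mm (mean about 7.7 mm), alike across the part of the stop each camera could see. It stayed there from t = 19.4 s to 23.8 s.
- **Centring:** the carrier is within about 2 mm of the centre line, from the tool pose and the top view.
- **Level:** the tool was within about 0.3° of level at the end.

**What disagreed or fell short**
- **Push force:** the wrist reads about 9–10 N along the push, not 7.7 N. I put the difference down to bed friction, because the tool also presses down with about 8 N.
- **Set-down:** touching down was gentle, but while finding the bed I pressed too hard for short moments. The wrist force reached about 65 N down, under the 120 N limit.
- **Fixture position:** the two cameras disagreed by about 4 mm sideways, so I used their mean.
- **Bystanders:** I did not compare the whole bench before and after. The arm kept well clear of the other things.

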